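# Crib-stack the fired slats and book the batch in

## Task

Take all the fired-clay slats off the white paper sheet and stack them on the drying board as an open crib, two to a layer and each layer square across the one below: the bottom pair on the two outlines, the upper pairs just as far apart and centred on them, a last odd slat alone on top in either place. When the stack is complete, pick up the hand scanner, point its window at the middle of the batch label from about a hand's breadth in front of it and hold it still there for two seconds. Then stand the scanner upright on the middle of its charging pad, leaving the stack in order and the temple models and paint jar where they are.

Things in the scene. Friction and masses are not known exactly. Their poses are not given: they have to be found in the camera images.
- slat0: fired-clay slat, 140 x 24 x 14 mm (its x, y, z), one of up to six alike, all plain terracotta; origin at its centre, x along its length. Starts lying flat on the white paper sheet. Absent (None) in some starts
- slat1: fired-clay slat, 140 x 24 x 14 mm (its x, y, z), one of up to six alike, all plain terracotta; origin at its centre, x along its length. Starts lying flat on the white paper sheet. Absent (None) in some starts
- slat2: fired-clay slat, 140 x 24 x 14 mm (its x, y, z), one of up to six alike, all plain terracotta; origin at its centre, x along its length. Starts lying flat on the white paper sheet. Absent (None) in some starts
- slat3: fired-clay slat, 140 x 24 x 14 mm (its x, y, z), one of up to six alike, all plain terracotta; origin at its centre, x along its length. Starts lying flat on the white paper sheet. Absent (None) in some starts
- slat4: fired-clay slat, 140 x 24 x 14 mm (its x, y, z), one of up to six alike, all plain terracotta; origin at its centre, x along its length. Starts lying flat on the white paper sheet. Absent (None) in some starts
- slat5: fired-clay slat, 140 x 24 x 14 mm (its x, y, z), one of up to six alike, all plain terracotta; origin at its centre, x along its length. Starts lying flat on the white paper sheet. Absent (None) in some starts
- sheet: white sheet of paper stuck flat on the table, 360 x 270 mm and too thin to matter, on which the slats start; origin at its centre
- board: pale wooden drying board fixed flat, 260 (its x) x 200 (its y) x 12 mm; origin at the centre of its underside. Two burnt-in outlines, 144 x 28 mm, long side along its x, centred at x 0, y -45 and +45 mm, mark the bottom pair
- place1a (a point): where the centre of a slat belongs in layer 1 (bottom), lying along the board's x: at x 0, y -45, z 19 mm from the board's origin; any slat may go there
- place1b (a point): where the centre of a slat belongs in layer 1 (bottom), lying along the board's x: at x 0, y +45, z 19 mm from the board's origin; any slat may go there
- place2a (a point): where the centre of a slat belongs in layer 2, lying along the board's y: at y 0, x -45, z 33 mm from the board's origin; any slat may go there
- place2b (a point): where the centre of a slat belongs in layer 2, lying along the board's y: at y 0, x +45, z 33 mm from the board's origin; any slat may go there
- place3a (a point): where the centre of a slat belongs in layer 3, lying along the board's x: at x 0, y -45, z 47 mm from the board's origin; any slat may go there
- place3b (a point): where the centre of a slat belongs in layer 3, lying along the board's x: at x 0, y +45, z 47 mm from the board's origin; any slat may go there
- scanner: pistol-type hand scanner, 0.22 kg, standing head down: grey head 100 x 46 x 40 mm at the bottom (x -45 to +55, z 0 to 40 mm), above it a black upright handle 36 (x) x 26 (y) mm, centred at x -8 mm, z 40 to 128 mm, gripped across its y; origin under the head. The beam leaves the amber window straight along its +x, 22 mm above the underside
- scan_window (a point): middle of the scanner's amber window, at x +55, y 0, z +22 mm of the scanner
- scan_grip (a point): grip point in the middle of the scanner's handle, at x -8, y 0, z +95 mm of the scanner
- pad: black rubber charging pad fixed flat on the table, 150 x 90 x 3 mm, with a small green light at one end; origin at the centre of its underside. The scanner stands on it, about in its middle
- label: batch label: white card 70 x 48 mm with black bars, leaning back 30 degrees from upright on a fixed steel stand 115 mm high in all; origin at the centre of its printed face, 85 mm above the table, its x pointing into the card (so a scanner in front of it looks along about +x), y to its side, z up the card
- temple: bystander: stepped terracotta temple model, 170 mm tall, 68 mm square foot; origin under its centre
- gilt_temple: bystander: small golden temple model, 130 mm tall, 52 mm square foot; origin under its centre
- paint_jar: bystander: paint jar with a white cap, 64 mm across, 75 mm tall; origin under its centre
Mind the look-alikes: they are no part of the job. What is shaped like the slat3 but purple or turquoise is not meant.

How it is judged:
By the outcome, as a careful person would: the job done as asked, in the order asked, and still so for the second after the job is handed in, with the robot touching nothing.
Of slat0, slat1, slat2, slat3, slat4, slat5 only 4 to 6 are there at a start; the rules pass over those that are not, and their reading is None.
At some moment in a run one of slat0, slat1, slat2, slat3, slat4, slat5 may be knocked a few centimetres aside while the robot is not near it.
It also fails if it takes over 210 s, if anything falls off the work surface, if the arm or the gripper's body presses on something with over 40 N, if the wrist force passes 120 N, or if a joint passes its speed limit or range.

## Robot

A 6-joint arm with a two-finger parallel gripper is mounted at the origin on the work surface. World frame = base frame: x ahead of the robot, y to its left, z up, the work surface at z = 0. Lengths are in m, angles in degrees, forces in N, time in s.
With the tool pointing down it reaches from about 0.375 to 0.9 m from the base axis. Payload 3.1 kg.
Tool frame: the origin (TCP) lies at the very end of the fingers, on their centre line; the grasp point (between the pads) lies 19 mm behind it; z points along the fingers, y is the line along which they close (so a half turn about z gives the same grasp; the last joint's range is limited). The gripper opens to 87 mm and grips with 3 to 60 N. Pads are 19 mm wide; open, the fingers measure 117 mm over their backs; the gripper's body (75 mm by 190 mm) begins 51 mm behind the grasp point.
Start: joints at [-78.008, 30.224, 82.088, -0, 67.689, -10.227], TCP at [0.236, -0.579, 0.223] pointing down, gripper open.
Joint ranges: [-176.69, 176.69], [-43.24, 126.21], [12.49, 139.97], [-82, 262], [0, 151.66], [-163.58, 163.58]. Speed limits (degrees/s): [159.86, 159.86, 180, 180, 180, 180].

## Interface

Orientations are given as a 3x3 rotation matrix whose columns are the frame's x, y, z axes.
In Python, from rig import readout, viewer, ticket gives the robot as it stands.
- The arm moves only by the tool send_rows, never from a script. Its argument "moves" is a list of rows, each a list of 6 numbers: the shift along the tool's x, y, z in units of 250 mm (1.0 is 250 mm), then the turn, a rotation vector about the tool's x, y, z in units of 90 degrees (1.0 is 90 degrees). A call has 1 to 12 rows; each row is the pose to reach, as a shift and turn from the pose commanded when the call began, along the tool's axes at that moment; what a row does not reach only later rows make up. A row lasts 1/10 s, in which the tool goes at most 50 mm and 8.59 degrees, less where a joint would pass 70% of its speed; a pose out of reach is approached as far as the arm can. A call with a number of a shift or a turn outside -1 to 1 is refused whole. A call with a gripper value outside its range is refused whole. "grip" is the opening, from 0 (shut) to 1 (fully open), set as the call begins (left out, the last holds). The fingers move at their own pace and stop on an object; the grip force is fixed at half the most. Time passes only in rows, so rows that repeat a pose let the fingers close. It gives the time, the measured TCP pose, the force, the opening and the grip force at its end, in the units of the state.
- readout.read_state(): the state, without advancing time (a new reading comes with each control period).
- viewer.capture(name): name is "scene" or "top"; returns (picture, depth): 400x640x3 uint8, red, green, blue; 400x640 float32, m along the optical axis (not along the pixel's ray), 0 where there is no reading.
- viewer.camera_info(name): a dict with "fx", "fy", "cx", "cy" (pixels), "distortion" ([k1, k2, p1, p2, k3] as OpenCV has them; the pictures are not rectified), "R" (3x3) and "t" (3): a world point X has camera coordinates R X + t. Camera axes: x right, y down, z forward; pixel columns grow to the right and rows downward; lengths in m; the calibration is good to about 2 mm. A picture is of the moment at which its call begins. camera_info takes no time and is no camera call.
- ticket.hand_in(): hands the job in; it is judged then, once.
The state is a dict: "time_s": time; "joint_positions": joint angles; "qvel": joint speeds; "tau": joint torques, N m; "position": TCP position; "tcp_rot": TCP orientation; "force": force on the tool from outside, world axes, zero at the start; "moment": the same for the moment, N m; "opening": opening from 0.0 (shut) to 1.0 (fully open); "grasp_force": force on a finger pad.
Only numpy, scipy, OpenCV 4.12 (cv2) and the standard library are available. Lean on these libraries where they do the work, as an engineer would, in place of code of your own. Each camera call takes 0.05 s, during which the arm holds its last target. There are 200 camera calls.

## Working session

There is one attempt and no reset: what is moved stays moved. The work goes in short steps, Python scripts to look and compute and a tool call to move; the robot and the scene stay as the last step left them, time stands still between calls to the robot, and variables do not carry over. Pictures are saved under pics/ and viewed, at most 14 in all, crops included, and the job is handed in when it is done.

Besides the shell and the picture viewer there is one more tool, called after "Request:" as name([rows], argument=value, ...), one row to a line, values as JSON. send_rows: Moves the arm, as the interface text tells. Shifts and turns lie within -1 to 1; 1 stands for 250 mm of shift or 90 degrees of turn. Its arguments: {"type":"object","properties":{"moves":{"type":"array"},"grip":{"type":"number"}},"required":["moves"]}

```bash
ls; mkdir -p pics
python3 - <<'E'
from rig import readout, viewer
import cv2, numpy as np
for n in ("scene","top"):
    p,d=viewer.capture(n); cv2.imwrite(f"pics/{n}0.png",p[:,:,::-1]); np.savez(f"pics/{n}0.npz",p=p,d=d)
    print(n,viewer.camera_info(n))
s=readout.read_state(); print(s)
E
```

```text
pics
scene {'fx': 413.79096856502997, 'fy': 413.79096856502997, 'cx': 319.84344653450415, 'cy': 196.8616606720334, 'distortion': array([0.0015247, 0.       , 0.       , 0.       , 0.       ]), 'R': array([[ 0.13212432,  0.99114237, -0.01341502],
       [ 0.78530731, -0.11292444, -0.60872038],
       [-0.60484344,  0.06989185, -0.79327142]]), 't': array([ 0.0190927 , -0.36603487,  1.42315874])}
top {'fx': 435.4919733815857, 'fy': 435.4919733815857, 'cx': 329.822725317294, 'cy': 197.7235512105404, 'distortion': array([-0.10115114,  0.        ,  0.        ,  0.        ,  0.        ]), 'R': array([[ 0.00854259, -0.99995406,  0.00434656],
       [-0.98905995, -0.00908951, -0.14723383],
       [ 0.14726657, -0.00304125, -0.98909216]]), 't': array([-0.06617974,  0.52288958,  1.35017975])}
{'time_s': 0.1, 'joint_positions': array([-7.80092888e+01,  3.02724798e+01,  8.21482547e+01, -1.14209173e-03,
        6.76875241e+01, -1.02277531e+01]), 'qvel': array([ 0.0431801 , -0.01208815, -0.15077893, -0.04469687, -0.02911639,
        0.04393206]), 'tau': array([-4.00826184e-05, -4.40984380e+01, -1.77151573e+01,  6.35557529e-02,
        5.33886335e-02, -4.21445066e-05]), 'position': array([ 0.23621894, -0.57794841,  0.22168629]), 'tcp_rot': array([[ 9.25745969e-01,  3.78145781e-01, -4.10581539e-04],
       [ 3.78145870e-01, -9.25744187e-01,  1.84441225e-03],
       [ 3.17363238e-04, -1.86271692e-03, -9.99998215e-01]]), 'force': array([-0.45137104,  0.33497508,  0.32997579]), 'moment': array([-0.03176065,  0.02274785,  0.01269657]), 'grasp_force': 0.0, 'opening': 1.0011811516595295}
```

View pics/top0.png

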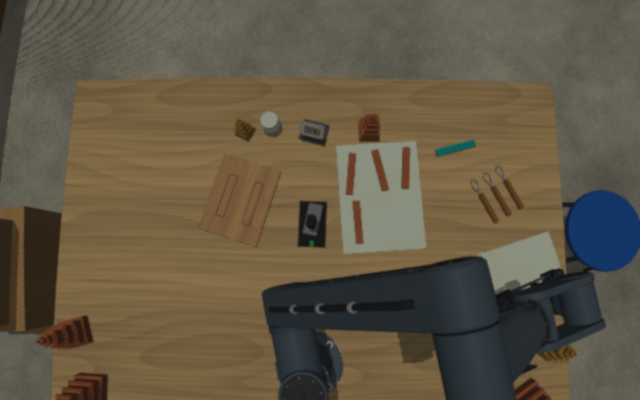

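View pics/scene0.png

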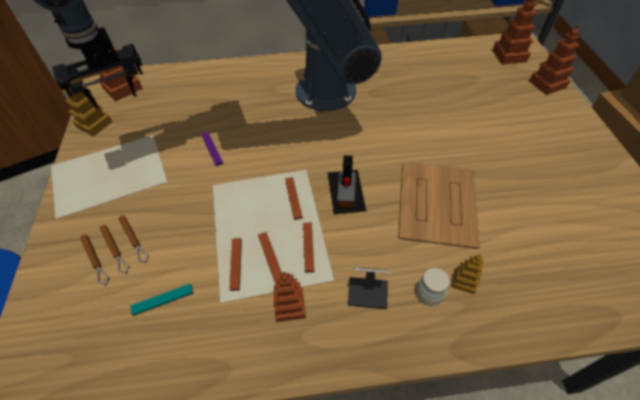

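The top view shows four terracotta slats on the sheet, near (351,173), (380,170), (406,167) and (358,222). The board is at (240,200), the scanner on its pad at (312,222), the label at (313,130), and the temple at (369,127). The jar is at (270,122) and the gilt temple at (244,130). The purple and turquoise bars lie off the sheet.

```bash
cat > h.py <<'E'
from rig import readout, viewer
import cv2, numpy as np
from scipy.spatial.transform import Rotation as Rot
def cast(n,px,z):
    c=viewer.camera_info(n); K=np.array([[c['fx'],0,c['cx']],[0,c['fy'],c['cy']],[0,0,1]])
    u=cv2.undistortPoints(np.float64(px).reshape(-1,1,2),K,c['distortion']).reshape(-1,2)
    R=np.array(c['R']); C=-R.T@c['t']; d=np.c_[u,np.ones(len(u))]@R
    return C+d*((z-C[2])/d[:,2])[:,None]
def proj(n,X):
    c=viewer.camera_info(n); K=np.array([[c['fx'],0,c['cx']],[0,c['fy'],c['cy']],[0,0,1]])
    return cv2.projectPoints(np.float64(X).reshape(-1,3),cv2.Rodrigues(np.array(c['R']))[0],np.float64(c['t']),K,c['distortion'])[0].reshape(-1,2)
def grab(n): return viewer.capture(n)[0]
def terra(p):
    h=cv2.cvtColor(p,cv2.COLOR_RGB2HSV); 
    return (((h[...,0]<9)|(h[...,0]>174))&(h[...,1]>120)&(h[...,2]>60)).astype(np.uint8)
def rects(n,p,z=0.007,box=None,S=4):
    """slat centres (mm), size, yaw from terracotta blobs, cast on the plane z (mid-height)"""
    m=cv2.resize(terra(p)*255,None,fx=S,fy=S,interpolation=cv2.INTER_LINEAR)>127
    out=[]
    for c in cv2.findContours(m.astype(np.uint8),cv2.RETR_EXTERNAL,cv2.CHAIN_APPROX_NONE)[0]:
        if len(c)<60: continue
        w=cast(n,(c.reshape(-1,2)+.5)/S-.5,z)[:,:2]*1000
        (cx,cy),(a,b),t=cv2.minAreaRect(w.astype(np.float32))
        if a<b: a,b,t=b,a,t+90
        if 100<a<175 and b<45: out.append((round(cx,1),round(cy,1),round(a),round(b),round((t+90)%180-90,1)))
    return sorted(out)
def R_yaw(yaw):
    y=np.radians(yaw); return np.array([[np.cos(y),np.sin(y),0],[np.sin(y),-np.cos(y),0],[0,0,-1]])
def to(xyz_mm,R):
    """row (tool axes, move units) from the present pose to the target"""
    s=readout.read_state(); A=s['tcp_rot']
    d=A.T@(np.array(xyz_mm)/1000-s['position'])/.25
    r=Rot.from_matrix(A.T@R).as_rotvec(degrees=True)/90
    return np.round(np.r_[d,r],3).tolist()
E
python3 - <<'E'
from h import *
for n,b in (("scene",(190,130,500,330)),("top",(190,95,440,260))):
    p=np.load(f"pics/{n}0.npz")['p']; print(n,rects(n,p))
for n,(a,b,c,d) in (("scene",(320,140,500,310)),("top",(195,100,335,260))):
    p=np.load(f"pics/{n}0.npz")['p']
    q=cv2.resize(p[b:d,a:c],None,fx=4 if n=="scene" else 5,fy=3.5 if n=="scene" else 3.7,interpolation=cv2.INTER_CUBIC) if 0 else cv2.resize(p[b:d,a:c],None,fx=3.5,fy=3.5,interpolation=cv2.INTER_CUBIC)
    cv2.imwrite(f"pics/{n}_z.png",q[:,:,::-1])
# hue overview
p=np.load("pics/top0.npz")['p']; h=cv2.cvtColor(p,cv2.COLOR_RGB2HSV)
for y,x in ((173,351),(170,380),(167,406),(222,358),(180,300),(200,240),(195,227)): print(y,x,h[y,x])
E
```

```text
scene []
top []
173 351 [ 10 172 104]
170 380 [ 10 174 104]
167 406 [ 10 172 104]
222 358 [  9 170 105]
180 300 [ 18 117 129]
200 240 [ 16 129 123]
195 227 [ 16 129 121]
```

View pics/scene_z.png

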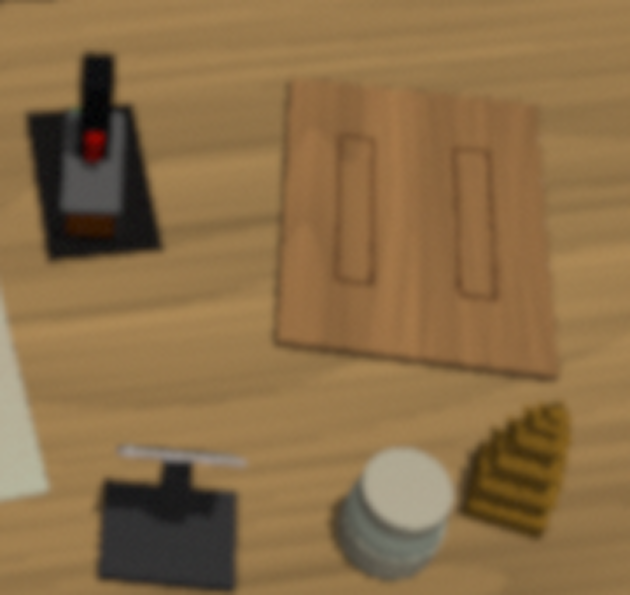

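View pics/top_z.png

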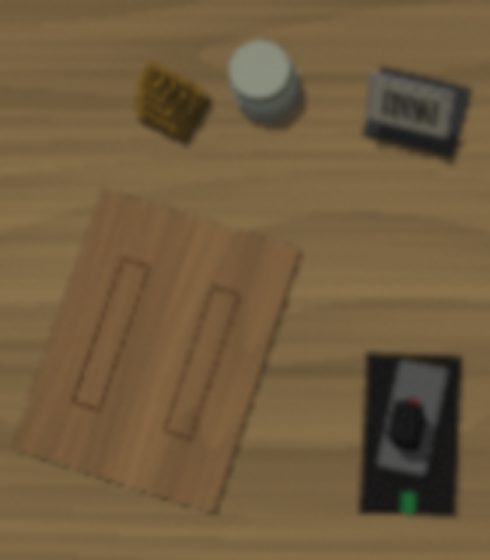

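The zoomed views show the amber window facing the label (away from the robot), the label card facing the robot, and the outlines clear in both views. The slats' hue is about 10, so I'm widening the mask and casting the outline, label and scanner corners.

```bash
sed -i 's/(h\[...,0\]<9)|(h\[...,0\]>174))&(h\[...,1\]>120)/(h[...,0]<13)|(h[...,0]>174))\&(h[...,1]>145)/' h.py
python3 - <<'E'
from h import *
for n in ("scene","top"): print(n,rects(n,np.load(f"pics/{n}0.npz")['p']))
zs=lambda P:np.array(P,float)/3.5-.36+[320,140]
zt=lambda P:np.array(P,float)/3.5-.36+[195,100]
r=lambda a:np.round(np.array(a)*1000,1).tolist()
# outlines: order far-left.. as image TL,TR,BR,BL
S=[[(339,133),(376,136),(375,285),(337,282)],[(453,147),(490,150),(497,299),(457,296)]]
T=[[(126,258),(150,267),(98,410),(74,402)],[(214,286),(241,294),(190,440),(165,432)]]
for n,Q,z in (("scene",S,zs),("top",T,zt)):
    cs=[]
    for q in Q:
        w=cast(n,z(q),.012)[:,:2]*1000; (c,s,a)=cv2.minAreaRect(w.astype(np.float32))
        ax=(w[0]+w[1]-w[2]-w[3])/2; ax=ax if ax[0]>0 else -ax
        cs.append(w.mean(0)); print(n,"outline",np.round(w.mean(0),1),np.round(s,0),"yaw",round(np.degrees(np.arctan2(ax[1],ax[0])),1))
    d=cs[0]-cs[1]; print("sep",np.round(np.linalg.norm(d),1),"yaw from sep",np.round(np.degrees(np.arctan2(d[1],d[0])),1), "mid",(cs[0]+cs[1])/2)
B=cast("scene",zs([(288,80),(541,103),(557,374),(276,340)]),.012); print("board scene",r(B.mean(0)))
B=cast("top",zt([(105,188),(301,250),(216,515),(15,449)]),.012); print("board top",r(B.mean(0)))
# label
print("label top edge top",r(cast("top",zt([(375,70),(468,92)]),.106)),"scene",r(cast("scene",zs([(120,451),(245,463)]),.106)))
print("bars centre",r(cast("top",zt([(410,104)]),.085)))
p=np.load("pics/top0.npz")['p']; h=cv2.cvtColor(p,cv2.COLOR_RGB2HSV)[115:150,295:335]
m=((h[...,1]<60)&(h[...,2]>85)).astype(np.uint8); c=max(cv2.findContours(m,0,1)[0],key=cv2.contourArea)
print("card box px",cv2.boxPoints(cv2.minAreaRect(c))+[295,115])
# scanner
H=cast("top",zt([(397,361),(448,368),(428,474),(378,468)]),.043);print("head",r(H),"c",r(H.mean(0)))
print("handle top",r(cast("top",zt([(408,423)]),.131)),r(cast("scene",zs([(98,58)]),.131)))
P=cast("top",zt([(368,353),(461,356),(457,515),(360,513)]),.003);print("pad top",r(P),r(P.mean(0)))
P=cast("scene",zs([(27,114),(132,105),(162,248),(50,258)]),.003);print("pad scene",r(P.mean(0)))
F=cast("scene",zs([(63,212),(120,214)]),.043);print("front edge scene",r(F))
print("obst", [r(cast("top",[q],z)) for q,z in (((270,121),.075),((369,121),.1),((244,130),.05))])
E
```

```text
scene [(450.6, -153.4, 141, 20, 5.0), (609.0, -130.5, 139, 20, -4.5), (632.2, -312.3, 140, 21, -2.9)]
top [(449.9, -151.8, 134, 19, 4.3), (609.8, -129.5, 135, 19, -4.4), (623.3, -225.6, 136, 19, 14.0), (632.2, -311.4, 135, 19, -1.2)]
scene outline [508.5 190.7] [ 29. 147.] yaw -16.5
scene outline [534.4 275.6] [ 29. 146.] yaw -17.2
sep 88.7 yaw from sep -106.9 mid [521.46322091 233.15569363]
top outline [533.3 275.8] [ 25. 143.] yaw -17.6
top outline [507.1 189.7] [ 27. 144.] yaw -17.0
sep 90.0 yaw from sep 73.0 mid [520.19593988 232.78067315]
board scene [523.1, 231.9, 12.0]
board top [519.6, 231.2, 12.0]
label top edge top [[759.6, 28.5, 106.0], [739.8, -54.8, 106.0]] scene [[738.3, -42.3, 106.0], [756.9, 31.6, 106.0]]
bars centre [[734.8, -2.5, 85.0]]
card box px [[298.41176605 132.64705849]
 [301.14117813 120.36470604]
 [324.32941437 125.5176487 ]
 [321.60000229 137.80000114]]
head [[506.0, 7.4, 43.0], [500.0, -38.9, 43.0], [403.8, -22.0, 43.0], [408.8, 23.0, 43.0]] c [454.6, -7.7, 43.0]
handle top [[441.2, -6.9, 131.0]] [[435.0, -3.9, 131.0]]
pad top [[518.7, 36.5, 3.0], [516.7, -50.4, 3.0], [368.8, -48.2, 3.0], [369.8, 41.2, 3.0]] [443.5, -5.2, 3.0]
pad scene [445.6, -5.2, 3.0]
front edge scene [[505.0, -39.1, 43.0], [512.8, 2.6, 43.0]]
obst [[[764.8, 132.4, 75.0]], [[759.3, -182.4, 100.0]], [[742.2, 219.9, 50.0]]]
```

Both views agree to about 1.5 mm. The board middle is (521, 233) with yaw -17°, the label centre (735.5, -2.5, 85) with yaw -14°, and the pad (444.5, -5). All the slats are within reach, so I'm planning the first pick.

```bash
cat >> h.py <<'E'
def plan(*calls, start=None):
    """each call: list of (xyz_mm, R); prints the rows' numbers and the least row count per waypoint"""
    s=readout.read_state(); p,A=(s['position']*1000,s['tcp_rot']) if start is None else start
    print("t",round(s['time_s'],1),"now",np.round(p,1),"F",np.round(s['force'],1),"open",round(s['opening'],3),"gf",round(s['grasp_force'],1))
    for c in calls:
        q,Q=p,A; print("call:")
        for x,R in c:
            x=np.array(x,float); R=R_yaw(R) if np.isscalar(R) else R
            d=A.T@(x-p)/250; r=Rot.from_matrix(A.T@R).as_rotvec(degrees=True)/90
            n=max(np.linalg.norm(x-q)/50,np.degrees(Rot.from_matrix(Q.T@R).magnitude())/8.59)
            print("  ",[float(v) for v in np.round(np.r_[d,r],3)+0.],"rows>=%.1f"%n); q,Q=x,R
        p,A=q,Q
E
python3 -c "
from h import *
plan([((350,-370,200),14)],[((450.2,-152.6,120),4.6)],[((450.2,-152.6,30),4.6),((450.2,-152.6,5),4.6)])"
```

```text
t 0.1 now [ 236.2 -577.9  221.7] F [-0.5  0.3  0.3] open 1.001 gf 0.0
call:
   [0.736, -0.598, 0.088, -0.001, 0.0, 0.091] rows>=4.8
call:
   [0.599, -0.747, 0.32, 0.0, 0.0, 0.104] rows>=5.0
call:
   [0.0, 0.0, 0.36, 0.0, 0.0, 0.0] rows>=1.8
   [0.0, 0.0, 0.46, 0.0, 0.0, 0.0] rows>=0.5
```

Request:
send_rows([
  [0.37,-0.3,0.04,0,0,0.045],
  [0.736,-0.598,0.088,-0.001,0,0.091],
  [0.736,-0.598,0.088,-0.001,0,0.091],
  [0.736,-0.598,0.088,-0.001,0,0.091],
  [0.736,-0.598,0.088,-0.001,0,0.091],
  [0.736,-0.598,0.088,-0.001,0,0.091],
  [0.736,-0.598,0.088,-0.001,0,0.091],
], grip=0.55)

```text
time_s: 0.8
position: [0.3505, -0.37, 0.2005]
tcp_rot: [[0.97, 0.245, 0.0], [0.245, -0.97, -0.002], [-0.0, 0.002, -1.0]]
force: [-0.9, -0.9, -0.3]
opening: 0.561
grasp_force: 0.0
```

Request:
send_rows([
  [0.599,-0.747,0.32,0,0,0.104],
  [0.599,-0.747,0.32,0,0,0.104],
  [0.599,-0.747,0.32,0,0,0.104],
  [0.599,-0.747,0.32,0,0,0.104],
  [0.599,-0.747,0.32,0,0,0.104],
  [0.599,-0.747,0.32,0,0,0.104],
  [0.599,-0.747,0.32,0,0,0.104],
  [0.599,-0.747,0.32,0,0,0.104],
])

```text
time_s: 1.6
position: [0.4509, -0.1554, 0.1206]
tcp_rot: [[0.997, 0.08, 0.002], [0.08, -0.997, -0.003], [0.002, 0.003, -1.0]]
force: [-0.4, 0.1, -0.4]
opening: 0.551
grasp_force: 0.0
```

```bash
python3 -c "
from h import *
print(rects('top',grab('top')),rects('scene',grab('scene')))
plan([((450.2,-152.6,30),4.6),((450.2,-152.6,12),4.6),((450.2,-152.6,5),4.6)])"
```

```text
[(614.9, -129.9, 125, 19, -4.4), (623.4, -225.8, 136, 20, 14.3), (632.2, -311.4, 135, 19, -1.2)] [(451.1, -153.1, 140, 22, 3.9), (610.1, -130.5, 137, 20, -4.3), (632.4, -312.3, 140, 21, -2.7)]
t 1.7 now [ 450.6 -155.6  120.8] F [-0.   0.3  0.5] open 0.555 gf 0.0
call:
   [-0.001, -0.013, 0.363, 0.002, -0.001, -0.001] rows>=1.8
   [-0.001, -0.013, 0.435, 0.002, -0.001, -0.001] rows>=0.4
   [-0.001, -0.013, 0.463, 0.002, -0.001, -0.001] rows>=0.1
```

Request:
send_rows([
  [0,-0.012,0.18,0,0,0],
  [0,-0.012,0.36,0,0,0],
  [0,-0.012,0.4,0,0,0],
  [0,-0.012,0.43,0,0,0],
  [0,-0.012,0.445,0,0,0],
  [0,-0.012,0.46,0,0,0],
  [0,-0.012,0.46,0,0,0],
  [0,-0.012,0.46,0,0,0],
])

```text
time_s: 2.5
position: [0.4507, -0.1507, 0.0063]
tcp_rot: [[0.997, 0.082, 0.002], [0.082, -0.997, -0.003], [0.002, 0.003, -1.0]]
force: [0.2, 0.5, 1.1]
opening: 0.551
grasp_force: 0.0
```

Request:
send_rows([
  [0,0,0,0,0,0],
  [0,0,0,0,0,0],
  [0,0,0,0,0,0],
  [0,0,0,0,0,0],
  [0,0,0,0,0,0],
  [0,0,0,0,0,0],
  [0,0,0,0,0,0],
  [0,0,0,0,0,0],
], grip=0)

```text
time_s: 3.3
position: [0.4503, -0.1506, 0.0054]
tcp_rot: [[0.997, 0.081, 0.001], [0.081, -0.997, -0.002], [0.001, 0.002, -1.0]]
force: [0.2, -0.9, 3.2]
opening: 0.27
grasp_force: 30.0
```

```bash
python3 -c "
from h import *
plan([((450.3,-150.6,190),4.6),((485,40,190),-5)],[((534.1,276,190),-17),((534.1,276,60),-17)])"
```

```text
t 3.3 now [ 450.3 -150.6    5.4] F [ 0.2 -0.9  3.2] open 0.27 gf 30.0
call:
   [0.001, 0.001, -0.738, 0.001, -0.001, 0.001] rows>=3.7
   [0.201, -0.747, -0.74, 0.001, -0.001, 0.107] rows>=3.9
call:
   [0.113, -0.958, 0.0, 0.0, 0.0, 0.133] rows>=4.8
   [0.113, -0.958, 0.52, 0.0, 0.0, 0.133] rows>=2.6
```

Request:
send_rows([
  [0,0,-0.1,0,0,0],
  [0,0,-0.25,0,0,0],
  [0,0,-0.4,0,0,0],
  [0,0,-0.55,0,0,0],
  [0,0,-0.74,0,0,0],
  [0.05,-0.15,-0.74,0,0,0.02],
  [0.1,-0.3,-0.74,0,0,0.05],
  [0.14,-0.46,-0.74,0,0,0.08],
  [0.18,-0.62,-0.74,0,0,0.1],
  [0.2,-0.747,-0.74,0,0,0.107],
  [0.2,-0.747,-0.74,0,0,0.107],
])

```text
time_s: 4.4
position: [0.4831, 0.0438, 0.1893]
tcp_rot: [[0.997, -0.082, -0.002], [-0.082, -0.997, 0.0], [-0.002, -0.0, -1.0]]
force: [-0.9, 0.2, -0.2]
opening: 0.272
grasp_force: 30.0
```

Request:
send_rows([
  [0.02,-0.15,0,0,0,0.02],
  [0.04,-0.32,0,0,0,0.05],
  [0.06,-0.5,0,0,0,0.08],
  [0.08,-0.68,0,0,0,0.1],
  [0.1,-0.84,0,0,0,0.12],
  [0.113,-0.958,0,0,0,0.133],
  [0.113,-0.958,0.1,0,0,0.133],
  [0.113,-0.958,0.25,0,0,0.133],
  [0.113,-0.958,0.4,0,0,0.133],
  [0.113,-0.958,0.52,0,0,0.133],
  [0.113,-0.958,0.52,0,0,0.133],
])

```text
time_s: 5.5
position: [0.5295, 0.2738, 0.0549]
tcp_rot: [[0.956, -0.292, -0.011], [-0.292, -0.956, -0.005], [-0.009, 0.008, -1.0]]
force: [-0.4, -1.2, -0.7]
opening: 0.272
grasp_force: 30.0
```

```bash
python3 -c "
from h import *
plan([((534.1,276,30),-17),((534.1,276,18.5),-17)])"
```

```text
t 5.5 now [529.5 273.8  54.9] F [-0.4 -1.2 -0.7] open 0.272 gf 30.0
call:
   [0.016, -0.015, 0.099, 0.005, 0.006, 0.0] rows>=0.5
   [0.016, -0.015, 0.145, 0.005, 0.006, 0.0] rows>=0.2
```

Request:
send_rows([
  [0,0,0.05,0,0,0],
  [0,0,0.05,0,0,0],
  [0,0,0.05,0,0,0],
  [0,0,0.05,0,0,0],
])

```text
time_s: 5.9
position: [0.5345, 0.2763, 0.0486]
tcp_rot: [[0.957, -0.291, 0.003], [-0.291, -0.957, -0.001], [0.003, -0.0, -1.0]]
force: [-0.3, 0.3, -1.1]
opening: 0.267
grasp_force: 30.0
```

```bash
python3 -c "
from h import *
plan([((534.1,276,30),-17),((534.1,276,18.5),-17)])"
```

```text
t 5.9 now [534.5 276.3  48.6] F [-0.3  0.3 -1.1] open 0.267 gf 30.0
call:
   [-0.001, 0.002, 0.074, 0.0, -0.002, 0.001] rows>=0.4
   [-0.002, 0.002, 0.12, 0.0, -0.002, 0.001] rows>=0.2
```

Request:
send_rows([
  [0,0,0.04,0,0,0],
  [0,0,0.07,0,0,0],
  [0,0,0.09,0,0,0],
  [0,0,0.105,0,0,0],
  [0,0,0.114,0,0,0],
  [0,0,0.12,0,0,0],
  [0,0,0.12,0,0,0],
  [0,0,0.12,0,0,0],
])

```text
time_s: 6.7
position: [0.5334, 0.276, 0.0174]
tcp_rot: [[0.957, -0.291, 0.0], [-0.291, -0.957, -0.002], [0.001, 0.001, -1.0]]
force: [-1.0, -0.5, 1.7]
opening: 0.27
grasp_force: 30.0
```

Request:
send_rows([
  [0,0,0,0,0,0],
  [0,0,0,0,0,0],
  [0,0,0,0,0,0],
  [0,0,0,0,0,0],
  [0,0,-0.05,0,0,0],
  [0,0,-0.15,0,0,0],
  [0,0,-0.35,0,0,0],
  [0,0,-0.55,0,0,0],
  [0,0,-0.7,0,0,0],
  [0,0,-0.7,0,0,0],
], grip=0.55)

```text
time_s: 7.7
position: [0.5375, 0.2777, 0.1997]
tcp_rot: [[0.957, -0.291, 0.015], [-0.291, -0.957, 0.003], [0.013, -0.007, -1.0]]
force: [0.8, 0.6, 0.1]
opening: 0.545
grasp_force: 0.0
```

```bash
python3 -c "
from h import *
p=grab('scene'); print(rects('top',grab('top')),rects('scene',p), rects('scene',p,.019))
plan([((480,60,190),-8)],[((609.6,-130,150),-4.4)],[((609.6,-130,30),-4.4),((609.6,-130,5.5),-4.4)])"
```

```text
[(609.8, -129.5, 135, 19, -4.6), (623.3, -225.6, 136, 20, 13.9), (632.2, -311.4, 135, 19, -1.2)] [(527.3, 280.7, 150, 30, -17.0), (610.1, -130.5, 137, 20, -4.3), (632.4, -312.3, 140, 21, -2.8)] [(535.6, 274.8, 148, 29, -17.0), (617.3, -130.9, 135, 20, -4.3), (639.3, -310.2, 138, 21, -2.8)]
t 7.8 now [533.8 276.4 194.1] F [-0.2 -0.  -1.6] open 0.551 gf 0.0
call:
   [0.046, 0.891, 0.016, 0.0, -0.002, -0.099] rows>=4.5
call:
   [0.619, 0.68, 0.16, 0.0, 0.0, -0.04] rows>=4.7
call:
   [0.0, 0.0, 0.48, 0.0, 0.0, 0.0] rows>=2.4
   [0.0, 0.0, 0.578, 0.0, 0.0, 0.0] rows>=0.5
```

Request:
send_rows([
  [0.02,0.2,0.01,0,0,-0.02],
  [0.046,0.891,0.016,0,-0.002,-0.099],
  [0.046,0.891,0.016,0,-0.002,-0.099],
  [0.046,0.891,0.016,0,-0.002,-0.099],
  [0.046,0.891,0.016,0,-0.002,-0.099],
  [0.046,0.891,0.016,0,-0.002,-0.099],
  [0.046,0.891,0.016,0,-0.002,-0.099],
  [0.046,0.891,0.016,0,-0.002,-0.099],
])

```text
time_s: 8.6
position: [0.4794, 0.0607, 0.1878]
tcp_rot: [[0.99, -0.139, -0.004], [-0.139, -0.99, -0.0], [-0.004, 0.001, -1.0]]
force: [-0.2, 0.8, 0.4]
opening: 0.552
grasp_force: 0.0
```

Request:
send_rows([
  [0.15,0.17,0,0,0,-0.02],
  [0.619,0.68,0.16,0,0,-0.04],
  [0.619,0.68,0.16,0,0,-0.04],
  [0.619,0.68,0.16,0,0,-0.04],
  [0.619,0.68,0.16,0,0,-0.04],
  [0.619,0.68,0.16,0,0,-0.04],
  [0.619,0.68,0.16,0,0,-0.04],
  [0.619,0.68,0.35,0,0,-0.04],
  [0.619,0.68,0.5,0,0,-0.04],
  [0.619,0.68,0.5,0,0,-0.04],
  [0.619,0.68,0.5,0,0,-0.04],
  [0.619,0.68,0.5,0,0,-0.04],
])

```text
time_s: 9.8
position: [0.6103, -0.1298, 0.0656]
tcp_rot: [[0.997, -0.076, 0.001], [-0.076, -0.997, -0.002], [0.001, 0.002, -1.0]]
force: [-0.1, 0.3, -0.1]
opening: 0.552
grasp_force: 0.0
```

```bash
python3 -c "
from h import *
print(rects('scene',grab('scene')))
plan([((609.9,-130,30),-4.4),((609.9,-130,5.5),-4.4)])"
```

```text
[(525.6, 281.6, 154, 30, -17.1), (615.0, -130.4, 127, 20, -4.4), (632.2, -312.3, 140, 21, -2.7)]
t 9.8 now [ 610.5 -130.2   65.9] F [-0.   0.7  0.6] open 0.556 gf 0.0
call:
   [-0.003, -0.001, 0.144, 0.002, -0.001, 0.0] rows>=0.7
   [-0.003, -0.001, 0.242, 0.002, -0.001, 0.0] rows>=0.5
```

Request:
send_rows([
  [0,0,0.1,0,0,0],
  [0,0,0.18,0,0,0],
  [0,0,0.22,0,0,0],
  [0,0,0.242,0,0,0],
  [0,0,0.242,0,0,0],
  [0,0,0.242,0,0,0],
  [0,0,0.242,0,0,0],
])

```text
time_s: 10.55
position: [0.6094, -0.1306, 0.0038]
tcp_rot: [[0.997, -0.077, -0.001], [-0.077, -0.997, -0.002], [-0.001, 0.002, -1.0]]
force: [-0.1, 0.0, 0.6]
opening: 0.547
grasp_force: 0.0
```

Request:
send_rows([
  [0,0,0,0,0,0],
  [0,0,0,0,0,0],
  [0,0,0,0,0,0],
  [0,0,0,0,0,0],
  [0,0,0,0,0,0],
  [0,0,0,0,0,0],
  [0,0,0,0,0,0],
], grip=0)

```text
time_s: 11.25
position: [0.6086, -0.1303, 0.0029]
tcp_rot: [[0.997, -0.077, -0.003], [-0.077, -0.997, -0.001], [-0.003, 0.001, -1.0]]
force: [-1.4, 0.2, 1.2]
opening: 0.269
grasp_force: 30.0
```

```bash
python3 -c "
from h import *
plan([((609.5,-130,190),-4.4),((560,40,190),-10)],[((507.7,190,190),-17),((507.7,190,50),-17)])"
```

```text
t 11.2 now [ 608.6 -130.3    2.9] F [-1.4  0.2  1.2] open 0.269 gf 30.0
call:
   [0.002, -0.001, -0.749, 0.001, 0.002, 0.0] rows>=3.7
   [-0.248, -0.663, -0.749, 0.001, 0.002, 0.062] rows>=3.5
call:
   [-0.31, -0.555, 0.0, 0.0, 0.0, 0.078] rows>=3.2
   [-0.31, -0.555, 0.56, 0.0, 0.0, 0.078] rows>=2.8
```

Request:
send_rows([
  [0,0,-0.1,0,0,0],
  [0,0,-0.25,0,0,0],
  [0,0,-0.42,0,0,0],
  [0,0,-0.6,0,0,0],
  [0,0,-0.75,0,0,0],
  [-0.05,-0.13,-0.75,0,0,0.01],
  [-0.1,-0.28,-0.75,0,0,0.03],
  [-0.16,-0.43,-0.75,0,0,0.04],
  [-0.21,-0.56,-0.75,0,0,0.055],
  [-0.248,-0.663,-0.75,0,0,0.062],
  [-0.248,-0.663,-0.75,0,0,0.062],
])

```text
time_s: 12.35
position: [0.5577, 0.0433, 0.19]
tcp_rot: [[0.985, -0.17, -0.005], [-0.17, -0.985, 0.001], [-0.005, 0.0, -1.0]]
force: [-0.5, -0.4, -1.7]
opening: 0.269
grasp_force: 30.0
```

Request:
send_rows([
  [-0.07,-0.13,0,0,0,0.02],
  [-0.15,-0.27,0,0,0,0.04],
  [-0.23,-0.42,0,0,0,0.06],
  [-0.31,-0.555,0,0,0,0.078],
  [-0.31,-0.555,0.1,0,0,0.078],
  [-0.31,-0.555,0.25,0,0,0.078],
  [-0.31,-0.555,0.4,0,0,0.078],
  [-0.31,-0.555,0.5,0,0,0.078],
  [-0.31,-0.555,0.56,0,0,0.078],
  [-0.31,-0.555,0.56,0,0,0.078],
  [-0.31,-0.555,0.56,0,0,0.078],
  [-0.31,-0.555,0.56,0,0,0.078],
])

```text
time_s: 13.55
position: [0.5086, 0.1898, 0.0513]
tcp_rot: [[0.956, -0.293, -0.0], [-0.293, -0.956, -0.001], [-0.0, 0.001, -1.0]]
force: [-1.3, -0.5, -0.6]
opening: 0.272
grasp_force: 30.0
```

```bash
python3 -c "
from h import *
plan([((507.2,190.1,30),-17),((507.2,190.1,16.5),-17)])"
```

```text
t 13.6 now [508.6 189.8  51.3] F [-1.3 -0.5 -0.6] open 0.272 gf 30.0
call:
   [-0.006, 0.0, 0.085, 0.0, 0.0, 0.0] rows>=0.4
   [-0.006, 0.0, 0.139, 0.0, 0.0, 0.0] rows>=0.3
```

Request:
send_rows([
  [-0.004,0,0.04,0,0,0],
  [-0.004,0,0.08,0,0,0],
  [-0.004,0,0.105,0,0,0],
  [-0.004,0,0.122,0,0,0],
  [-0.004,0,0.133,0,0,0],
  [-0.004,0,0.14,0,0,0],
  [-0.004,0,0.14,0,0,0],
  [-0.004,0,0.14,0,0,0],
])

```text
time_s: 14.35
position: [0.5066, 0.1902, 0.0154]
tcp_rot: [[0.956, -0.293, -0.002], [-0.293, -0.956, -0.001], [-0.002, 0.001, -1.0]]
force: [-0.1, -0.4, -0.1]
opening: 0.272
grasp_force: 30.0
```

Request:
send_rows([
  [0,0,0,0,0,0],
  [0,0,0,0,0,0],
  [0,0,0,0,0,0],
  [0,0,0,0,0,0],
  [0,0,-0.05,0,0,0],
  [0,0,-0.15,0,0,0],
  [0,0,-0.35,0,0,0],
  [0,0,-0.55,0,0,0],
  [0,0,-0.7,0,0,0],
  [0,0,-0.7,0,0,0],
], grip=0.55)

```text
time_s: 15.35
position: [0.5108, 0.1911, 0.197]
tcp_rot: [[0.956, -0.292, 0.011], [-0.292, -0.956, 0.001], [0.01, -0.005, -1.0]]
force: [1.1, -0.5, -0.9]
opening: 0.551
grasp_force: 0.0
```

```bash
python3 -c "
from h import *
p=grab('scene'); print(rects('top',grab('top')),rects('scene',p), rects('scene',p,.019))
plan([((520,0,190),0)],[((623.3,-226,150),14),((623.3,-226,60),14)])"
```

```text
[(623.3, -225.6, 136, 19, 14.1), (632.2, -311.4, 135, 19, -1.2)] [(500.3, 192.8, 150, 28, -16.5), (525.4, 281.4, 153, 29, -16.8), (632.4, -312.3, 140, 21, -2.8)] [(508.9, 188.1, 148, 28, -16.5), (533.7, 275.5, 151, 29, -16.8), (639.3, -310.2, 138, 21, -2.8)]
t 15.4 now [507.1 190.4 191.9] F [ 0.6 -0.8 -1.2] open 0.554 gf 0.0
call:
   [0.272, 0.713, 0.008, 0.0, 0.0, -0.189] rows>=3.8
call:
   [0.413, 0.904, 0.16, 0.0, 0.0, -0.156] rows>=5.0
   [0.413, 0.904, 0.52, 0.0, 0.0, -0.156] rows>=1.8
```

Request:
send_rows([
  [0.06,0.15,0,0,0,-0.04],
  [0.272,0.713,0.008,0,0,-0.189],
  [0.272,0.713,0.008,0,0,-0.189],
  [0.272,0.713,0.008,0,0,-0.189],
  [0.272,0.713,0.008,0,0,-0.189],
  [0.272,0.713,0.008,0,0,-0.189],
  [0.272,0.713,0.008,0,0,-0.189],
])

```text
time_s: 16.15
position: [0.5184, 0.0009, 0.1872]
tcp_rot: [[1.0, -0.0, -0.006], [-0.0, -1.0, 0.0], [-0.006, -0.0, -1.0]]
force: [0.5, 0.4, 0.5]
opening: 0.553
grasp_force: 0.0
```

Request:
send_rows([
  [0.07,0.15,0,0,0,-0.03],
  [0.413,0.904,0.16,0,0,-0.156],
  [0.413,0.904,0.16,0,0,-0.156],
  [0.413,0.904,0.16,0,0,-0.156],
  [0.413,0.904,0.16,0,0,-0.156],
  [0.413,0.904,0.16,0,0,-0.156],
  [0.413,0.904,0.16,0,0,-0.156],
  [0.413,0.904,0.35,0,0,-0.156],
  [0.413,0.904,0.52,0,0,-0.156],
  [0.413,0.904,0.52,0,0,-0.156],
  [0.413,0.904,0.52,0,0,-0.156],
  [0.413,0.904,0.52,0,0,-0.156],
])

```text
time_s: 17.35
position: [0.6243, -0.2256, 0.0611]
tcp_rot: [[0.97, 0.244, 0.001], [0.244, -0.97, -0.003], [0.0, 0.003, -1.0]]
force: [0.1, 0.5, 0.8]
opening: 0.55
grasp_force: 0.0
```

```bash
python3 -c "
from h import *
p=grab('top');cv2.imwrite('pics/pre3.png',np.hstack([cv2.resize(p[100:260,320:440],None,fx=3,fy=3),cv2.resize(grab('scene')[180:340,200:330],None,fx=3,fy=3)])[:,:,::-1])
plan([((623.3,-226,30),14),((623.3,-226,5),14)])"
```

```text
t 17.4 now [ 624.5 -226.4   61.5] F [0.1 0.3 0.3] open 0.548 gf 0.0
call:
   [-0.004, -0.003, 0.126, 0.002, -0.001, 0.001] rows>=0.6
   [-0.004, -0.003, 0.226, 0.002, -0.001, 0.001] rows>=0.5
```

View pics/pre3.png

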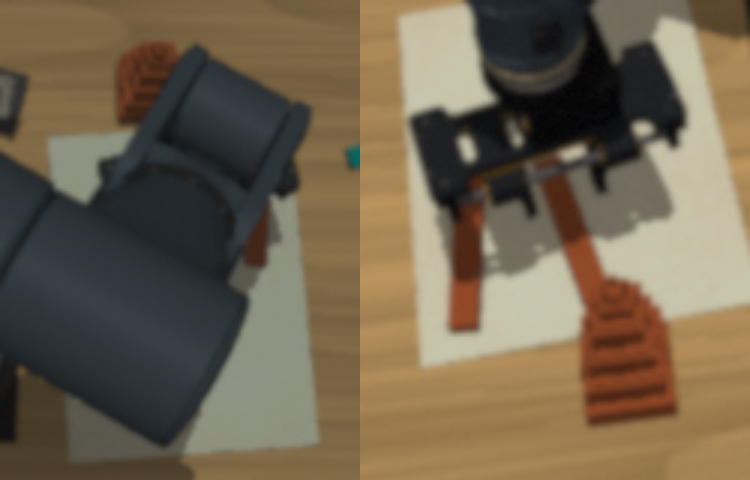

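The gripper body's long side lies across the slat, clear of the temple. The fingertips, at (530,205) and (600,180) in the right half, straddle the slat. I'm descending.

Request:
send_rows([
  [-0.003,-0.002,0.09,0,0,0],
  [-0.003,-0.002,0.16,0,0,0],
  [-0.003,-0.002,0.2,0,0,0],
  [-0.003,-0.002,0.222,0,0,0],
  [-0.003,-0.002,0.222,0,0,0],
  [-0.003,-0.002,0.222,0,0,0],
  [-0.003,-0.002,0.222,0,0,0],
])

```text
time_s: 18.15
position: [0.6221, -0.2262, 0.0035]
tcp_rot: [[0.97, 0.242, -0.001], [0.242, -0.97, -0.001], [-0.002, 0.001, -1.0]]
force: [1.0, 0.2, -0.6]
opening: 0.55
grasp_force: 0.0
```

Request:
send_rows([
  [0,0,0,0,0,0],
  [0,0,0,0,0,0],
  [0,0,0,0,0,0],
  [0,0,0,0,0,0],
  [0,0,0,0,0,0],
  [0,0,0,0,0,0],
  [0,0,0,0,0,0],
], grip=0)

```text
time_s: 18.85
position: [0.6217, -0.2261, 0.003]
tcp_rot: [[0.97, 0.242, -0.002], [0.242, -0.97, -0.001], [-0.003, 0.0, -1.0]]
force: [-0.3, 0.3, 0.9]
opening: 0.273
grasp_force: 30.0
```

```bash
python3 -c "
from h import *
plan([((623,-226,200),14),((570,-20,200),30)],[((477.9,246.2,200),73)])"
```

```text
t 18.9 now [ 621.7 -226.1    3. ] F [-0.3  0.3  0.9] open 0.273 gf 30.0
call:
   [0.003, 0.001, -0.788, 0.0, 0.002, 0.0] rows>=3.9
   [-0.003, -0.849, -0.788, 0.0, 0.002, -0.177] rows>=4.3
call:
   [0.213, -1.106, 0.0, 0.0, 0.0, -0.478] rows>=5.6
```

```bash
python3 -c "
from h import *
plan([((623,-226,200),14),((555,5,200),35)],[((477.5,244.8,200),73),((477.5,244.8,70),73)])"
```

```text
t 18.9 now [ 621.7 -226.1    3. ] F [-0.3  0.3  0.9] open 0.273 gf 30.0
call:
   [0.003, 0.001, -0.788, 0.0, 0.002, 0.0] rows>=3.9
   [-0.037, -0.961, -0.788, 0.0, 0.002, -0.233] rows>=4.8
call:
   [0.296, -0.964, 0.0, 0.0, 0.0, -0.422] rows>=5.0
   [0.296, -0.964, 0.52, 0.0, 0.0, -0.422] rows>=2.6
```

Request:
send_rows([
  [0,0,-0.1,0,0,0],
  [0,0,-0.25,0,0,0],
  [0,0,-0.42,0,0,0],
  [0,0,-0.6,0,0,0],
  [0,0,-0.78,0,0,0],
  [-0.01,-0.14,-0.788,0,0,-0.03],
  [-0.01,-0.3,-0.788,0,0,-0.07],
  [-0.02,-0.48,-0.788,0,0,-0.11],
  [-0.025,-0.66,-0.788,0,0,-0.15],
  [-0.03,-0.83,-0.788,0,0,-0.2],
  [-0.037,-0.961,-0.788,0,0,-0.233],
  [-0.037,-0.961,-0.788,0,0,-0.233],
])

```text
time_s: 20.05
position: [0.5518, 0.0094, 0.1994]
tcp_rot: [[0.816, 0.578, -0.007], [0.578, -0.816, 0.001], [-0.005, -0.005, -1.0]]
force: [-0.4, -0.9, -1.1]
opening: 0.272
grasp_force: 30.0
```

Request:
send_rows([
  [0.05,-0.15,0,0,0,-0.06],
  [0.1,-0.32,0,0,0,-0.14],
  [0.15,-0.5,0,0,0,-0.22],
  [0.2,-0.68,0,0,0,-0.3],
  [0.25,-0.84,0,0,0,-0.37],
  [0.296,-0.964,0,0,0,-0.422],
  [0.296,-0.964,0.12,0,0,-0.422],
  [0.296,-0.964,0.28,0,0,-0.422],
  [0.296,-0.964,0.42,0,0,-0.422],
  [0.296,-0.964,0.52,0,0,-0.422],
  [0.296,-0.964,0.52,0,0,-0.422],
])

```text
time_s: 21.15
position: [0.4747, 0.2436, 0.0665]
tcp_rot: [[0.294, 0.956, -0.01], [0.956, -0.294, -0.003], [-0.006, -0.009, -1.0]]
force: [-0.2, 0.3, -1.0]
opening: 0.269
grasp_force: 30.0
```

Request:
send_rows([
  [0,0,0,0,0,0],
  [0,0,0,0,0,0],
  [0,0,0,0,0,0],
])

```text
time_s: 21.45
position: [0.4783, 0.245, 0.0714]
tcp_rot: [[0.293, 0.956, 0.001], [0.956, -0.293, 0.0], [0.0, 0.001, -1.0]]
force: [0.1, 0.5, -0.9]
opening: 0.271
grasp_force: 30.0
```

```bash
python3 -c "
from h import *
plan([((477.5,244.8,45),73),((477.5,244.8,30.2),73)])"
```

```text
t 21.4 now [478.3 245.   71.4] F [ 0.1  0.5 -0.9] open 0.271 gf 30.0
call:
   [-0.002, -0.003, 0.106, 0.0, 0.0, 0.0] rows>=0.5
   [-0.002, -0.003, 0.165, 0.0, 0.0, 0.0] rows>=0.3
```

Request:
send_rows([
  [-0.002,-0.003,0.05,0,0,0],
  [-0.002,-0.003,0.09,0,0,0],
  [-0.002,-0.003,0.12,0,0,0],
  [-0.002,-0.003,0.14,0,0,0],
  [-0.002,-0.003,0.153,0,0,0],
  [-0.002,-0.003,0.16,0,0,0],
  [-0.002,-0.003,0.166,0,0,0],
  [-0.002,-0.003,0.166,0,0,0],
  [-0.002,-0.003,0.166,0,0,0],
])

```text
time_s: 22.35
position: [0.4759, 0.2445, 0.0289]
tcp_rot: [[0.293, 0.956, -0.002], [0.956, -0.293, -0.001], [-0.002, -0.002, -1.0]]
force: [-1.6, -0.6, 5.0]
opening: 0.269
grasp_force: 30.0
```

Request:
send_rows([
  [0,0,0,0,0,0],
  [0,0,0,0,0,0],
  [0,0,0,0,0,0],
  [0,0,0,0,0,0],
  [0,0,-0.05,0,0,0],
  [0,0,-0.15,0,0,0],
  [0,0,-0.35,0,0,0],
  [0,0,-0.55,0,0,0],
  [0,0,-0.7,0,0,0],
  [0,0,-0.7,0,0,0],
], grip=0.55)

```text
time_s: 23.35
position: [0.4802, 0.2459, 0.2099]
tcp_rot: [[0.293, 0.956, 0.011], [0.956, -0.293, 0.003], [0.006, 0.009, -1.0]]
force: [0.9, -0.1, 1.2]
opening: 0.548
grasp_force: 0.0
```

```bash
python3 -c "
from h import *
p=grab('scene'); print(rects('top',grab('top')),rects('scene',p))
plan([((555,10,205),35)],[((600,-225,190),0)],[((632.4,-311.9,110),-2),((632.4,-311.9,60),-2)])"
```

```text
[(632.2, -311.4, 135, 19, -1.2)] [(632.3, -312.3, 140, 21, -2.9)]
t 23.4 now [476.6 244.8 204.8] F [-0.4  0.4 -1.2] open 0.549 gf 0.0
call:
   [-0.806, 0.575, -0.001, 0.0, 0.0, 0.422] rows>=5.0
call:
   [-0.392, 0.873, 0.06, 0.0, 0.0, 0.389] rows>=4.8
call:
   [0.13, 0.348, 0.32, 0.0, 0.0, 0.022] rows>=2.4
   [0.13, 0.348, 0.52, 0.0, 0.0, 0.022] rows>=1.0
```

Request:
send_rows([
  [-0.16,0.12,0,0,0,0.08],
  [-0.806,0.575,0,0,0,0.422],
  [-0.806,0.575,0,0,0,0.422],
  [-0.806,0.575,0,0,0,0.422],
  [-0.806,0.575,0,0,0,0.422],
  [-0.806,0.575,0,0,0,0.422],
  [-0.806,0.575,0,0,0,0.422],
  [-0.806,0.575,0,0,0,0.422],
])

```text
time_s: 24.25
position: [0.5532, 0.0111, 0.2019]
tcp_rot: [[0.819, 0.574, -0.007], [0.574, -0.819, 0.0], [-0.005, -0.004, -1.0]]
force: [0.4, 0.2, -0.3]
opening: 0.551
grasp_force: 0.0
```

Request:
send_rows([
  [-0.392,0.873,0.06,0,0,0.389],
  [-0.392,0.873,0.06,0,0,0.389],
  [-0.392,0.873,0.06,0,0,0.389],
  [-0.392,0.873,0.06,0,0,0.389],
  [-0.392,0.873,0.06,0,0,0.389],
  [-0.392,0.873,0.06,0,0,0.389],
  [-0.392,0.873,0.06,0,0,0.389],
  [-0.392,0.873,0.06,0,0,0.389],
  [-0.392,0.873,0.06,0,0,0.389],
])

```text
time_s: 25.15
position: [0.5995, -0.2225, 0.1884]
tcp_rot: [[1.0, 0.003, -0.004], [0.003, -1.0, 0.0], [-0.004, -0.0, -1.0]]
force: [0.0, 0.2, -0.2]
opening: 0.55
grasp_force: 0.0
```

Request:
send_rows([
  [0.13,0.348,0.32,0,0,0.022],
  [0.13,0.348,0.32,0,0,0.022],
  [0.13,0.348,0.32,0,0,0.022],
  [0.13,0.348,0.52,0,0,0.022],
  [0.13,0.348,0.52,0,0,0.022],
  [0.13,0.348,0.52,0,0,0.022],
  [0.13,0.348,0.52,0,0,0.022],
])

```text
time_s: 25.85
position: [0.6335, -0.3119, 0.0612]
tcp_rot: [[0.999, -0.033, 0.001], [-0.033, -0.999, -0.003], [0.001, 0.003, -1.0]]
force: [0.1, 0.0, -0.3]
opening: 0.551
grasp_force: 0.0
```

```bash
python3 -c "
from h import *
p=grab('scene'); q=grab('top'); print(rects('scene',p),rects('top',q))
plan([((632.3,-311.9,30),-2),((632.3,-311.9,4.5),-2)])
a=cv2.resize(q[140:250,185:300],None,fx=3.2,fy=3.2); b=cv2.resize(p[150:260,385:500],None,fx=3.2,fy=3.2)
cv2.imwrite('pics/st3.png',np.hstack([a,b])[:,:,::-1])"
```

```text
[(642.8, -312.4, 119, 22, -2.8)] []
t 25.9 now [ 633.8 -312.5   62. ] F [0.4 0.4 0.2] open 0.547 gf 0.0
call:
   [-0.006, -0.003, 0.128, 0.003, -0.001, 0.001] rows>=0.6
   [-0.006, -0.003, 0.23, 0.003, -0.001, 0.001] rows>=0.5
```

View pics/st3.png

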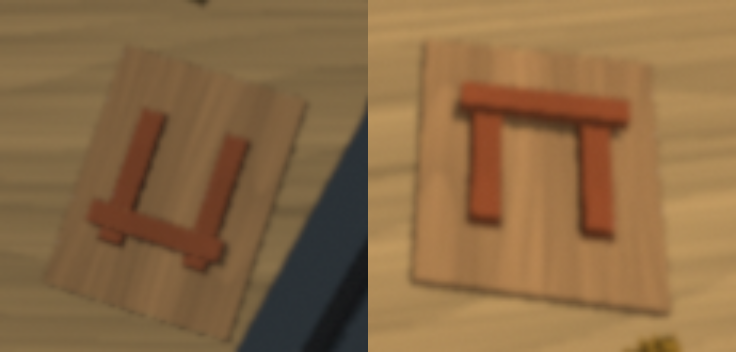

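The two bottom slats lie parallel on the outlines, and the first cross slat sits square near their robot-side ends. I'm picking the fourth slat now.

Request:
send_rows([
  [-0.004,-0.002,0.09,0,0,0],
  [-0.004,-0.002,0.16,0,0,0],
  [-0.004,-0.002,0.2,0,0,0],
  [-0.004,-0.002,0.225,0,0,0],
  [-0.004,-0.002,0.225,0,0,0],
  [-0.004,-0.002,0.225,0,0,0],
  [-0.004,-0.002,0.225,0,0,0],
])

```text
time_s: 26.65
position: [0.6313, -0.3121, 0.0029]
tcp_rot: [[0.999, -0.035, -0.001], [-0.035, -0.999, -0.002], [-0.001, 0.002, -1.0]]
force: [0.1, -0.5, 0.7]
opening: 0.552
grasp_force: 0.0
```

Request:
send_rows([
  [0,0,0,0,0,0],
  [0,0,0,0,0,0],
  [0,0,0,0,0,0],
  [0,0,0,0,0,0],
  [0,0,0,0,0,0],
  [0,0,0,0,0,0],
  [0,0,0,0,0,0],
], grip=0)

```text
time_s: 27.35
position: [0.6308, -0.3117, 0.0023]
tcp_rot: [[0.999, -0.035, -0.002], [-0.035, -0.999, -0.001], [-0.002, 0.001, -1.0]]
force: [0.3, 1.1, 2.2]
opening: 0.27
grasp_force: 30.0
```

```bash
python3 -c "
from h import *
plan([((632,-312,200),-2),((610,-100,200),15)],[((580,80,200),40)],[((563.6,218.8,200),73),((563.6,218.8,70),73)])"
```

```text
t 27.4 now [ 630.8 -311.7    2.3] F [0.3 1.1 2.2] open 0.27 gf 30.0
call:
   [0.003, 0.002, -0.791, 0.001, 0.002, 0.0] rows>=4.0
   [-0.115, -0.843, -0.791, 0.0, 0.002, -0.189] rows>=4.3
call:
   [0.07, -0.727, 0.0, 0.0, 0.0, -0.278] rows>=3.6
call:
   [0.307, -0.467, 0.0, 0.0, 0.0, -0.367] rows>=3.8
   [0.307, -0.467, 0.52, 0.0, 0.0, -0.367] rows>=2.6
```

Request:
send_rows([
  [0,0,-0.1,0,0,0],
  [0,0,-0.25,0,0,0],
  [0,0,-0.42,0,0,0],
  [0,0,-0.6,0,0,0],
  [0,0,-0.78,0,0,0],
  [-0.02,-0.14,-0.791,0,0,-0.03],
  [-0.04,-0.3,-0.791,0,0,-0.07],
  [-0.07,-0.48,-0.791,0,0,-0.11],
  [-0.09,-0.66,-0.791,0,0,-0.15],
  [-0.115,-0.843,-0.791,0,0,-0.189],
  [-0.115,-0.843,-0.791,0,0,-0.189],
])

```text
time_s: 28.45
position: [0.6076, -0.0934, 0.1993]
tcp_rot: [[0.964, 0.265, -0.006], [0.265, -0.964, 0.003], [-0.005, -0.005, -1.0]]
force: [-0.2, -0.8, -1.0]
opening: 0.273
grasp_force: 30.0
```

Request:
send_rows([
  [0.015,-0.15,0,0,0,-0.06],
  [0.03,-0.31,0,0,0,-0.12],
  [0.045,-0.47,0,0,0,-0.18],
  [0.06,-0.62,0,0,0,-0.24],
  [0.07,-0.727,0,0,0,-0.278],
  [0.07,-0.727,0,0,0,-0.278],
])

```text
time_s: 29.05
position: [0.5784, 0.0832, 0.1995]
tcp_rot: [[0.763, 0.647, -0.004], [0.647, -0.763, 0.0], [-0.003, -0.003, -1.0]]
force: [0.8, -0.1, -1.7]
opening: 0.271
grasp_force: 30.0
```

Request:
send_rows([
  [0.07,-0.1,0,0,0,-0.08],
  [0.15,-0.22,0,0,0,-0.17],
  [0.22,-0.34,0,0,0,-0.26],
  [0.307,-0.467,0,0,0,-0.345],
  [0.307,-0.467,0.12,0,0,-0.367],
  [0.307,-0.467,0.28,0,0,-0.367],
  [0.307,-0.467,0.42,0,0,-0.367],
  [0.307,-0.467,0.52,0,0,-0.367],
  [0.307,-0.467,0.52,0,0,-0.367],
  [0.307,-0.467,0.52,0,0,-0.367],
  [0.307,-0.467,0.52,0,0,-0.367],
  [0.307,-0.467,0.52,0,0,-0.367],
])

```text
time_s: 30.25
position: [0.5645, 0.2188, 0.0715]
tcp_rot: [[0.292, 0.957, 0.001], [0.957, -0.292, -0.0], [0.0, 0.001, -1.0]]
force: [-0.1, -0.5, -0.7]
opening: 0.275
grasp_force: 30.0
```

```bash
python3 -c "
from h import *
plan([((563.5,218.4,45),73),((563.5,218.4,29.2),73)])"
```

```text
t 30.2 now [564.5 218.8  71.5] F [-0.1 -0.5 -0.7] open 0.275 gf 30.0
call:
   [-0.003, -0.004, 0.106, 0.001, 0.0, 0.001] rows>=0.5
   [-0.003, -0.004, 0.169, 0.001, 0.0, 0.001] rows>=0.3
```

Request:
send_rows([
  [0,0,0.05,0,0,0],
  [0,0,0.09,0,0,0],
  [0,0,0.12,0,0,0],
  [0,0,0.14,0,0,0],
  [0,0,0.153,0,0,0],
  [0,0,0.161,0,0,0],
  [0,0,0.168,0,0,0],
  [0,0,0.168,0,0,0],
  [0,0,0.168,0,0,0],
])

```text
time_s: 31.15
position: [0.5629, 0.2188, 0.0282]
tcp_rot: [[0.291, 0.957, -0.002], [0.957, -0.291, -0.001], [-0.001, -0.002, -1.0]]
force: [-1.7, -0.5, 4.4]
opening: 0.269
grasp_force: 30.0
```

Request:
send_rows([
  [0,0,0,0,0,0],
  [0,0,0,0,0,0],
  [0,0,0,0,0,0],
  [0,0,0,0,0,0],
  [0,0,-0.05,0,0,0],
  [0,0,-0.15,0,0,0],
  [0,0,-0.35,0,0,0],
  [0,0,-0.55,0,0,0],
  [0,0,-0.75,0,0,0],
  [0,0,-0.75,0,0,0],
], grip=0.55)

```text
time_s: 32.15
position: [0.5685, 0.2201, 0.2242]
tcp_rot: [[0.291, 0.957, 0.015], [0.957, -0.291, 0.003], [0.007, 0.014, -1.0]]
force: [1.5, 0.9, 0.6]
opening: 0.548
grasp_force: 0.0
```

```bash
python3 -c "
from h import *
plan([((520,30,215),10)])"
```

```text
t 32.1 now [568.5 220.1 224.2] F [1.5 0.9 0.6] open 0.548 gf 0.0
call:
   [-0.784, 0.035, 0.032, 0.005, -0.009, 0.701] rows>=7.3
```

Request:
send_rows([
  [-0.15,0,0,0,0,0.1],
  [-0.784,0.035,0.032,0.003,-0.005,0.701],
  [-0.784,0.035,0.032,0.003,-0.005,0.701],
  [-0.784,0.035,0.032,0.003,-0.005,0.701],
  [-0.784,0.035,0.032,0.003,-0.005,0.701],
  [-0.784,0.035,0.032,0.003,-0.005,0.701],
  [-0.784,0.035,0.032,0.003,-0.005,0.701],
  [-0.784,0.035,0.032,0.003,-0.005,0.701],
  [-0.784,0.035,0.032,0.003,-0.005,0.701],
  [-0.784,0.035,0.032,0.003,-0.005,0.701],
  [-0.784,0.035,0.032,0.003,-0.005,0.701],
])

```text
time_s: 33.25
position: [0.5145, 0.029, 0.2074]
tcp_rot: [[0.985, 0.174, -0.011], [0.174, -0.985, -0.002], [-0.011, 0.0, -1.0]]
force: [0.1, -0.4, -0.9]
opening: 0.551
grasp_force: 0.0
```

```bash
python3 -c "
from h import *
p=grab('scene'); q=grab('top')
a=cv2.resize(q[140:250,185:300],None,fx=3.2,fy=3.2); b=cv2.resize(p[150:260,385:500],None,fx=3.2,fy=3.2)
cv2.imwrite('pics/st4.png',np.hstack([a,b])[:,:,::-1])
for n,i in (('scene',p),('top',q)):
  m=terra(i); m=cv2.resize(m*255,None,fx=4,fy=4)>127
  for c in cv2.findContours(m.astype(np.uint8),0,1)[0]:
    c=c.reshape(-1,2); w=cast(n,(c+.5)/4-.5,.026)*1000
    if 420<w[:,0].mean()<620 and 150<w[:,1].mean()<320: print(n,cv2.minAreaRect(w[:,:2].astype(np.float32)))
plan([((441.5,-5.7,160),-10),((441.5,-5.7,79),-10)])"
```

```text
scene ((526.1538696289062, 232.85597229003906), (145.77438354492188, 151.8280792236328), 72.99166107177734)
top ((529.4121704101562, 261.0982971191406), (98.07673645019531, 141.33901977539062), 77.15446472167969)
t 33.4 now [514.6  29.  207.4] F [ 0.3 -0.   0.8] open 0.551 gf 0.0
call:
   [-0.31, 0.086, 0.193, 0.002, 0.007, 0.222] rows>=2.3
   [-0.306, 0.086, 0.517, 0.002, 0.007, 0.222] rows>=1.6
```

View pics/st4.png

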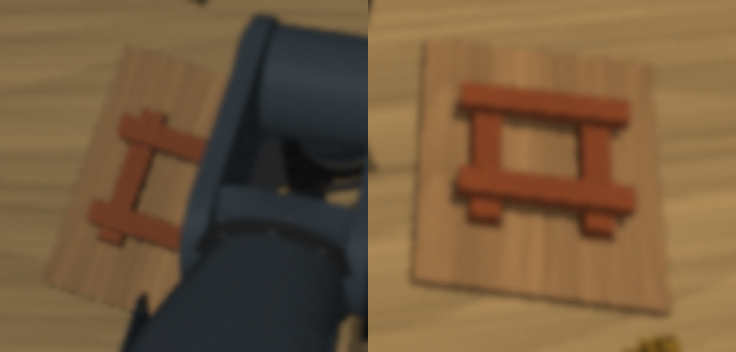

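The open crib of four stands square. Next is the scanner.

Request:
send_rows([
  [-0.31,0.086,0.193,0,0,0.222],
  [-0.31,0.086,0.193,0,0,0.222],
  [-0.31,0.086,0.193,0,0,0.222],
  [-0.31,0.086,0.193,0,0,0.222],
  [-0.31,0.086,0.193,0,0,0.222],
  [-0.31,0.086,0.193,0,0,0.222],
  [-0.31,0.086,0.193,0,0,0.222],
])

```text
time_s: 34.05
position: [0.4427, -0.0058, 0.1605]
tcp_rot: [[0.985, -0.172, -0.009], [-0.172, -0.985, -0.003], [-0.009, 0.004, -1.0]]
force: [0.2, -0.4, -0.7]
opening: 0.547
grasp_force: 0.0
```

```bash
python3 -c "
from h import *
plan([((441.5,-5.7,79),-10)])"
```

```text
t 34.0 now [442.7  -5.8 160.5] F [ 0.2 -0.4 -0.7] open 0.547 gf 0.0
call:
   [-0.002, -0.001, 0.326, 0.003, 0.005, 0.001] rows>=1.6
```

Request:
send_rows([
  [-0.001,-0.001,0.08,0.003,0.005,0],
  [-0.001,-0.001,0.16,0.003,0.005,0],
  [-0.002,-0.001,0.24,0.003,0.005,0],
  [-0.002,-0.001,0.3,0.003,0.005,0],
  [-0.002,-0.001,0.326,0.003,0.005,0],
  [-0.002,-0.001,0.326,0.003,0.005,0],
  [-0.002,-0.001,0.326,0.003,0.005,0],
  [-0.002,-0.001,0.326,0.003,0.005,0],
])

```text
time_s: 34.85
position: [0.4409, -0.0058, 0.0793]
tcp_rot: [[0.985, -0.173, -0.001], [-0.173, -0.985, 0.0], [-0.001, -0.0, -1.0]]
force: [0.2, 0.0, 0.4]
opening: 0.549
grasp_force: 0.0
```

Request:
send_rows([
  [0,0,0,0,0,0],
  [0,0,0,0,0,0],
  [0,0,0,0,0,0],
  [0,0,0,0,0,0],
  [0,0,0,0,0,0],
  [0,0,0,0,0,0],
  [0,0,0,0,0,0],
  [0,0,0,0,0,0],
], grip=0)

```text
time_s: 35.65
position: [0.4403, -0.0057, 0.0787]
tcp_rot: [[0.985, -0.174, -0.002], [-0.174, -0.985, 0.001], [-0.002, -0.0, -1.0]]
force: [0.3, 1.6, 2.2]
opening: 0.298
grasp_force: 29.9
```

```bash
python3 -c "
from h import *
s=readout.read_state(); print(s['tcp_rot'].round(4).tolist(),s['joint_positions'].round(1))
# scan pose: tool x = scanner x = into the card, tool z = -scanner z
y,e=np.radians(-14.1),np.radians(30); b=np.array([np.cos(y)*np.cos(e),np.sin(y)*np.cos(e),-np.sin(e)]); z=-np.array([np.cos(y)*np.sin(e),np.sin(y)*np.sin(e),np.cos(e)])
R=np.c_[b,np.cross(z,b),z]; L=np.array([735.5,-2.5,85])
# TCP in scanner frame: height above underside = TCP z - 3 (pad)
h=s['position'][2]*1000-3; off=s['position'][:2]*1000-[449.7,-6.8]; ox=off@[np.cos(np.radians(-10)),np.sin(np.radians(-10))]; print('tcp in scanner x,z',ox,h)
W=L-100*b; T=W-(55-ox)*b-(h-22)*z; print('window',W,'TCP',T)
np.savez('scan.npz',R=R,T=T,b=b,z=z,ox=ox,h=h)
Tb=T-120*b
plan([((441.5,-5.7,200),-10)],[(Tb,R)],[(T,R)])"
```

```text
[[0.9848, -0.1737, -0.0023], [-0.1737, -0.9848, 0.0009], [-0.0024, -0.0004, -1.0]] [-15.4  31.7 115.3   0.   33.2  84.6]
tcp in scanner x,z -9.492227850980017 75.68644054278184
window [651.50661963  18.59767889 135.        ] TCP [623.37190553  25.66463062 213.73993527]
t 35.6 now [440.3  -5.7  78.7] F [0.3 1.6 2.2] open 0.298 gf 29.9
call:
   [0.004, -0.001, -0.485, 0.0, 0.002, 0.0] rows>=2.4
call:
   [0.28, -0.28, -0.295, 0.012, -0.333, 0.045] rows>=3.5
call:
   [0.48, 0.0, 0.0, 0.0, 0.0, 0.0] rows>=2.4
```

Request:
send_rows([
  [0,0,-0.05,0,0,0],
  [0,0,-0.12,0,0,0],
  [0,0,-0.2,0,0,0],
  [0,0,-0.28,0,0,0],
  [0,0,-0.36,0,0,0],
  [0,0,-0.43,0,0,0],
  [0,0,-0.485,0,0,0],
  [0,0,-0.485,0,0,0],
])

```text
time_s: 36.45
position: [0.4411, -0.006, 0.2008]
tcp_rot: [[0.985, -0.174, 0.0], [-0.174, -0.985, -0.0], [0.0, 0.0, -1.0]]
force: [0.8, 0.0, -2.3]
opening: 0.299
grasp_force: 29.9
```

Request:
send_rows([
  [0.03,-0.03,-0.03,0,-0.03,0],
  [0.06,-0.06,-0.06,0,-0.07,0.01],
  [0.1,-0.1,-0.1,0,-0.11,0.015],
  [0.13,-0.13,-0.13,0,-0.15,0.02],
  [0.16,-0.16,-0.17,0.01,-0.19,0.025],
  [0.19,-0.19,-0.2,0.01,-0.23,0.03],
  [0.22,-0.22,-0.23,0.01,-0.27,0.035],
  [0.25,-0.25,-0.26,0.01,-0.3,0.04],
  [0.28,-0.28,-0.295,0.012,-0.333,0.045],
  [0.28,-0.28,-0.295,0.012,-0.333,0.045],
  [0.28,-0.28,-0.295,0.012,-0.333,0.045],
  [0.28,-0.28,-0.295,0.012,-0.333,0.045],
])

```text
time_s: 37.65
position: [0.5205, 0.0508, 0.2725]
tcp_rot: [[0.838, -0.244, -0.488], [-0.211, -0.97, 0.123], [-0.504, 0.0, -0.864]]
force: [0.1, 0.1, -2.2]
opening: 0.294
grasp_force: 29.9
```

```bash
python3 -c "
from h import *
f=np.load('scan.npz'); plan([(f['T'],f['R'])])
p=grab('scene'); cv2.imwrite('pics/scan1.png',cv2.resize(p[110:320,280:460],None,fx=2.8,fy=2.8)[:,:,::-1])"
```

```text
t 37.6 now [520.5  50.8 272.5] F [ 0.1  0.1 -2.2] open 0.294 gf 29.9
call:
   [0.484, -0.003, -0.01, 0.0, 0.003, -0.001] rows>=2.4
```

View pics/scan1.png

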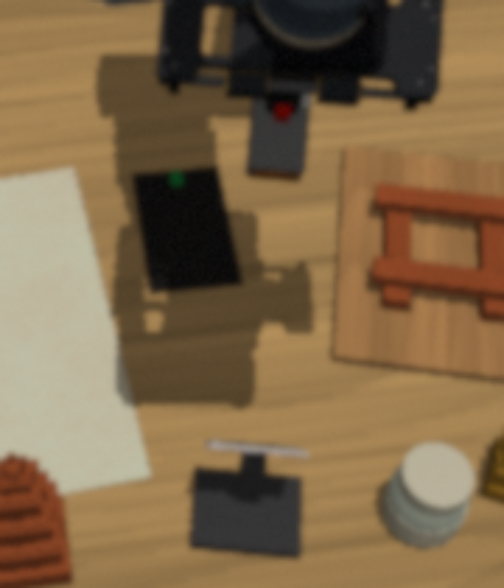

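The scanner is held with its amber edge toward the label. The pad is empty with the green light at (176,178), and the stack is undisturbed.

Request:
send_rows([
  [0.05,0,0,0,0.003,0],
  [0.11,0,0,0,0.003,0],
  [0.18,-0.001,-0.002,0,0.003,0],
  [0.25,-0.001,-0.004,0,0.003,0],
  [0.32,-0.002,-0.006,0,0.003,0],
  [0.38,-0.002,-0.008,0,0.003,0],
  [0.43,-0.003,-0.01,0,0.003,0],
  [0.464,-0.003,-0.01,0,0.003,0],
  [0.484,-0.003,-0.01,0,0.003,0],
  [0.484,-0.003,-0.01,0,0.003,0],
  [0.484,-0.003,-0.01,0,0.003,0],
  [0.484,-0.003,-0.01,0,0.003,0],
])

```text
time_s: 38.9
position: [0.6244, 0.0259, 0.2154]
tcp_rot: [[0.841, -0.244, -0.483], [-0.212, -0.97, 0.122], [-0.498, -0.0, -0.867]]
force: [0.5, -0.1, -2.2]
opening: 0.299
grasp_force: 29.9
```

```bash
python3 -c "
from h import *
f=np.load('scan.npz'); plan([(f['T'],f['R'])])
s=readout.read_state(); A=s['tcp_rot']; P=s['position']*1000; S=np.c_[A[:,0],-A[:,1],-A[:,2]]
o=P-S@[f['ox'],0,f['h']]; W=o+S@[55,0,22]; L=np.array([735.5,-2.5,85]); d=(L-W)@S[:,0]
print('dist',d,'miss',(L-W)-d*S[:,0],'W',W)
p=grab('scene')
E=[o+S@np.array(v) for v in ([55,-23,40],[55,23,40],[-8,0,128])]
print('pred px',proj('scene',np.array(E)/1000).round(1).tolist(), 'label top edge',proj('scene',np.array([[738.3,-42.3,106],[756.9,31.6,106]])/1000).round(1).tolist())
x0,y0=320,160; cv2.imwrite('pics/scan2.png',cv2.resize(p[y0:y0+150,x0:x0+110],None,fx=4,fy=4)[:,:,::-1]); print((( proj('scene',np.array(E)/1000)-[x0,y0]+.5)*4).round())"
```

```text
t 38.9 now [624.4  25.9 215.4] F [ 0.5 -0.1 -2.2] open 0.299 gf 29.9
call:
   [0.0, 0.002, 0.008, 0.0, -0.002, 0.0] rows>=0.0
dist 99.906744682767 miss [-1.22338686 -0.1635274  -1.997584  ] W [652.69440707  18.81406688 136.72828746]
pred px [[364.7, 222.8], [385.8, 224.7], [380.4, 189.2]] label top edge [[353.9, 268.5], [389.6, 271.9]]
[[181. 253.]
 [265. 261.]
 [244. 119.]]
```

View pics/scan2.png

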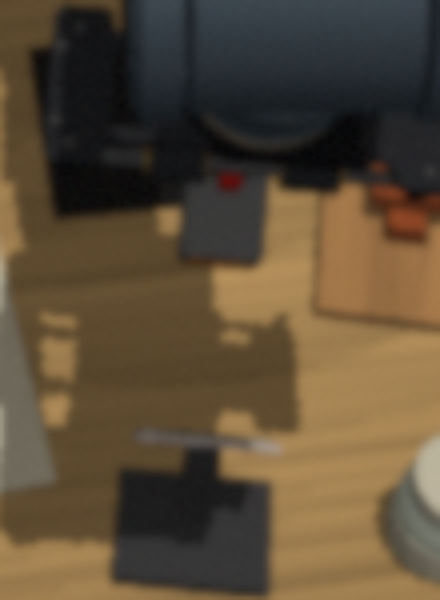

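The head's front edge is at (181,258)–(262,265), within about 1 px of the prediction. It faces the label from 100 mm with a 2 mm miss, so I'm trimming that and holding still.

Request:
send_rows([
  [0,0.002,0.008,0,-0.001,0],
  [0,0.002,0.008,0,-0.001,0],
  [0,0.002,0.008,0,-0.001,0],
  [0,0.002,0.008,0,-0.001,0],
  [0,0.002,0.008,0,-0.001,0],
  [0,0.002,0.008,0,-0.001,0],
  [0,0.002,0.008,0,-0.001,0],
  [0,0.002,0.008,0,-0.001,0],
  [0,0.002,0.008,0,-0.001,0],
  [0,0.002,0.008,0,-0.001,0],
  [0,0.002,0.008,0,-0.001,0],
  [0,0.002,0.008,0,-0.001,0],
])

```text
time_s: 40.15
position: [0.6235, 0.0255, 0.2131]
tcp_rot: [[0.84, -0.244, -0.484], [-0.212, -0.97, 0.122], [-0.499, -0.0, -0.866]]
force: [0.1, -0.1, -3.0]
opening: 0.298
grasp_force: 29.9
```

Request:
send_rows([
  [0,0,0,0,0,0],
  [0,0,0,0,0,0],
  [0,0,0,0,0,0],
  [0,0,0,0,0,0],
  [0,0,0,0,0,0],
  [0,0,0,0,0,0],
  [0,0,0,0,0,0],
  [0,0,0,0,0,0],
  [0,0,0,0,0,0],
  [0,0,0,0,0,0],
  [0,0,0,0,0,0],
  [0,0,0,0,0,0],
])

```text
time_s: 41.35
position: [0.6235, 0.0255, 0.2131]
tcp_rot: [[0.84, -0.244, -0.484], [-0.212, -0.97, 0.122], [-0.499, -0.0, -0.866]]
force: [-0.3, 0.2, -2.6]
opening: 0.303
grasp_force: 29.9
```

Request:
send_rows([
  [0,0,0,0,0,0],
  [0,0,0,0,0,0],
  [0,0,0,0,0,0],
  [0,0,0,0,0,0],
  [0,0,0,0,0,0],
  [0,0,0,0,0,0],
  [0,0,0,0,0,0],
  [0,0,0,0,0,0],
  [0,0,0,0,0,0],
  [0,0,0,0,0,0],
  [0,0,0,0,0,0],
  [0,0,0,0,0,0],
])

```text
time_s: 42.55
position: [0.6235, 0.0255, 0.2131]
tcp_rot: [[0.84, -0.244, -0.484], [-0.212, -0.97, 0.122], [-0.499, -0.0, -0.866]]
force: [-0.2, 1.0, -3.0]
opening: 0.299
grasp_force: 29.9
```

```bash
python3 -c "
from h import *
f=np.load('scan.npz'); y=np.radians(-1); ox=float(f['ox']); s=readout.read_state()
A=s['tcp_rot']; P=s['position']*1000; S=np.c_[A[:,0],-A[:,1],-A[:,2]]
W=P-S@[ox,0,float(f['h'])]+S@[55,0,22]; L=np.array([735.5,-2.5,85]); d=(L-W)@S[:,0]
print('dist',d,'miss',(L-W)-d*S[:,0])
g=np.array([444.5,-5.2])+ox*np.array([np.cos(y),np.sin(y)]); print(g)
plan([(P-160*f['b'],f['R'])],[((*g,180),-1)],[((*g,85),-1)])"
```

```text
dist 99.4471311832165 miss [0.21956957 0.15712276 0.30281637]
[435.00921786  -5.03433778]
t 42.5 now [623.5  25.5 213.1] F [-0.2  1.  -3. ] open 0.299 gf 29.9
call:
   [-0.64, 0.0, 0.0, 0.0, 0.0, 0.0] rows>=3.2
call:
   [0.098, 0.302, 0.465, -0.038, 0.332, -0.142] rows>=3.8
call:
   [0.0, 0.0, 0.38, 0.0, 0.0, 0.0] rows>=1.9
```

Request:
send_rows([
  [-0.05,0,0,0,0,0],
  [-0.13,0,0,0,0,0],
  [-0.23,0,0,0,0,0],
  [-0.33,0,0,0,0,0],
  [-0.43,0,0,0,0,0],
  [-0.52,0,0,0,0,0],
  [-0.59,0,0,0,0,0],
  [-0.64,0,0,0,0,0],
  [-0.64,0,0,0,0,0],
])

```text
time_s: 43.45
position: [0.4881, 0.0598, 0.2943]
tcp_rot: [[0.841, -0.244, -0.483], [-0.211, -0.97, 0.122], [-0.498, -0.0, -0.867]]
force: [0.2, -0.1, -2.2]
opening: 0.3
grasp_force: 29.9
```

Request:
send_rows([
  [0.01,0.03,0.05,-0.004,0.03,-0.014],
  [0.02,0.06,0.09,-0.008,0.07,-0.03],
  [0.03,0.1,0.15,-0.012,0.11,-0.045],
  [0.045,0.14,0.21,-0.017,0.15,-0.065],
  [0.06,0.18,0.27,-0.022,0.19,-0.08],
  [0.07,0.21,0.33,-0.026,0.23,-0.1],
  [0.08,0.25,0.39,-0.03,0.27,-0.12],
  [0.09,0.28,0.43,-0.035,0.3,-0.13],
  [0.098,0.302,0.465,-0.038,0.332,-0.142],
  [0.098,0.302,0.465,-0.038,0.332,-0.142],
  [0.098,0.302,0.465,-0.038,0.332,-0.142],
  [0.098,0.302,0.465,-0.038,0.332,-0.142],
])

```text
time_s: 44.65
position: [0.4367, -0.0052, 0.1804]
tcp_rot: [[1.0, -0.019, 0.002], [-0.019, -1.0, -0.0], [0.002, 0.0, -1.0]]
force: [-0.2, -0.2, -2.1]
opening: 0.297
grasp_force: 29.9
```

```bash
python3 -c "
from h import *
plan([((435,-5,95),-1)])"
```

```text
t 44.6 now [436.7  -5.2 180.4] F [-0.2 -0.2 -2.1] open 0.297 gf 29.9
call:
   [-0.007, -0.001, 0.342, 0.0, -0.001, -0.001] rows>=1.7
```

Request:
send_rows([
  [-0.002,0,0.07,0,0,0],
  [-0.004,0,0.15,0,0,0],
  [-0.005,0,0.23,0,0,0],
  [-0.005,0,0.3,0,0,0],
  [-0.005,0,0.34,0,0,0],
  [-0.005,0,0.365,0,0,0],
  [-0.005,0,0.38,0,0,0],
  [-0.005,0,0.39,0,0,0],
  [-0.005,0,0.398,0,0,0],
  [-0.005,0,0.402,0,0,0],
  [-0.005,0,0.402,0,0,0],
  [-0.005,0,0.402,0,0,0],
])

```text
time_s: 45.85
position: [0.434, -0.0048, 0.0798]
tcp_rot: [[1.0, -0.019, 0.002], [-0.019, -1.0, -0.0], [0.002, 0.0, -1.0]]
force: [-0.6, -0.3, -1.9]
opening: 0.301
grasp_force: 29.9
```

```bash
python3 -c "
from h import *
plan([((435,-5,78.7),-1)])"
```

```text
t 45.9 now [434.   -4.8  79.8] F [-0.6 -0.3 -1.9] open 0.301 gf 29.9
call:
   [0.004, 0.001, 0.004, 0.0, -0.001, -0.001] rows>=0.0
```

Still about 1 mm above the pad. I'll lower to contact, release and lift.

Request:
send_rows([
  [0.002,0,0.002,0,0,0],
  [0.003,0,0.004,0,0,0],
  [0.003,0,0.005,0,0,0],
  [0.003,0,0.006,0,0,0],
  [0.003,0,0.006,0,0,0],
])

```text
time_s: 46.35
position: [0.4348, -0.0049, 0.0788]
tcp_rot: [[1.0, -0.019, 0.002], [-0.019, -1.0, -0.0], [0.002, 0.0, -1.0]]
force: [-0.2, 0.1, 6.7]
opening: 0.295
grasp_force: 29.9
```

Request:
send_rows([
  [0,0,0,0,0,0],
  [0,0,0,0,0,0],
  [0,0,0,0,0,0],
  [0,0,0,0,0,0],
  [0,0,0,0,0,0],
  [0,0,-0.05,0,0,0],
  [0,0,-0.15,0,0,0],
  [0,0,-0.3,0,0,0],
  [0,0,-0.45,0,0,0],
  [0,0,-0.6,0,0,0],
  [0,0,-0.7,0,0,0],
  [0,0,-0.7,0,0,0],
], grip=0.6)

```text
time_s: 47.55
position: [0.4367, -0.0054, 0.2563]
tcp_rot: [[1.0, -0.018, 0.009], [-0.018, -1.0, -0.002], [0.009, 0.002, -1.0]]
force: [0.0, -0.5, -1.8]
opening: 0.6
grasp_force: 0.0
```

Request:
send_rows([
  [0,0.2,0,0,0,0],
  [0,0.4,0,0,0,0],
  [0,0.6,0,0,0,0],
  [0,0.8,0,0,0,0],
  [0,0.95,0,0,0,0],
  [0,0.95,0,0,0,0],
  [0,0.95,0,0,0,0],
  [0,0.95,0,0,0,0],
])

```text
time_s: 48.35
position: [0.4291, -0.2406, 0.2518]
tcp_rot: [[1.0, -0.018, -0.001], [-0.018, -1.0, 0.003], [-0.001, -0.003, -1.0]]
force: [-1.0, 0.1, 0.8]
opening: 0.599
grasp_force: 0.0
```

```bash
python3 -c "
from h import *
p=grab('scene'); q=grab('top')
cv2.imwrite('pics/end.png',np.hstack([cv2.resize(p[130:320,200:490],(580,380)),cv2.resize(q[100:290,195:300],(210,380))])[:,:,::-1])
plan([((435,-5,78.7),-1)])"
```

```text
t 48.5 now [ 429.6 -240.5  252.5] F [-0.2  0.3  1.3] open 0.599 gf 0.0
call:
   [0.006, -0.941, 0.697, -0.001, 0.0, 0.0] rows>=5.9
```

View pics/end.png

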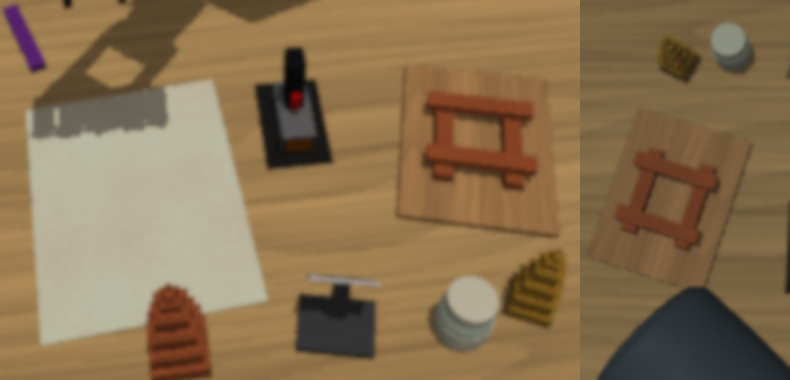

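The sheet is empty. The scanner stands upright mid-pad at (293,115), the crib is intact at (480,135), and the bystanders haven't moved. I'm handing in.

```bash
python3 -c "
from rig import ticket; print(ticket.hand_in())"
```

```text
the job is handed in; nothing more can be done
None
```

The job is handed in, with no verdict shown: all four slats are stacked as a two-layer crib, the label was scanned from about 100 mm (held about 3 s), and the scanner is upright mid-pad, all in about 48 s of the 210 s.

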